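Tip a test tile out of its holder and clamp it in the reading cradle

TASK

The white test tile lies sunk in its grey tip-up holder: press its blue end down onto the sloping floor and draw it down the slope so that it stays tipped there by itself with the white end raised and nothing touching it. Then take it by the raised end, lay it in the metal reading cradle with the blue end at the clamp's hinge and the foot under the white end in the groove, let go of it while the clamp still stands open, make sure that it lies flat and fully down, and only then swing the yellow clamp all the way shut over it. Leave the beaker, timer, tube rack, bottle and cuvette box where they are.

Things in the scene. Friction and masses are not known exactly. Their poses are not given: they have to be found in the camera images.
- tile: White test tile, eight ringed spots, one end blue, 140 x 60 mm, 0.12 to 0.21 kg. Origin: centre of plate's underside; x to the white end, y across, z out of its face. Plate 6 mm thick; rim 4 mm wide and 4 mm high on the long sides and white end, so the sides are 10 mm high (grip across the 60 mm). It starts level, sunk in the holder, on the holder's axes within 1 mm.
- tile_press_end (a point): Top of the plate, middle of the blue pressing area (tile x -52 mm, 6 mm above its origin; area x -38 to -64 mm, 52 mm wide). At the very end (x -65 to -70 mm) a blue thumb lip stands 10 mm above the plate's top. A fingertip 19 mm wide catches it upright or leaning with the tile; press lightly while drawing (under 5 N), hard pressing jams the tile.
- tile_far_end (a point): Middle of the tile's white end face, tile x +70 mm, z +5 mm.
- tile_foot (a point): Middle of the lower face of the foot under the white end: 6 mm deep below the plate, 50 mm wide, tile x 60 to 66 mm. In the holder it stands in a groove, so the level tile cannot slide.
- holder: Grey fixed tip-up holder, about 173 x 75 x 44 mm. Origin on the bench under the tile's starting origin; x to its closed end (away from the robot, give or take the yaw), z up. Level floor 34 mm up, from the ridge (x -8 mm) to x 73 mm, with a groove (x 58 to 68 mm, 8 mm deep). Side walls 63 mm apart, 6 mm thick, 44 mm high, flush with the tile's rim.
- holder_ridge (a point): Middle of the ridge, holder x -8 mm, z 34 mm. From here to -x the floor slopes down 18 degrees to a toe stop 80 mm down the slope. The tile's centre starts 8 mm on the level side: pressed beyond the ridge it tips on to the slope, let go it falls back; drawn some 18 mm down the slope to the toe stop it stays tipped by its weight.
- cradle: Fixed metal cradle on a dark 196 x 88 mm foot plate. Origin on the bench under the tile's place; x to the groove end (away from the robot, give or take the yaw), z up. Floor 22 mm up, 44 mm wide: the tile overhangs 8 mm each side. Side cheeks with sloping tops, 64 mm apart, x -14 to -70 mm, tops 37 mm up; near stop at x -72 mm, 32 mm high.
- cradle_groove (a point): Middle of the groove's mouth, cradle x 63 mm, z 22 mm; groove 11 mm long in x, 8 mm deep, takes the tile's foot. Tile fully down: its origin at cradle x 0, y 0 (2 mm play) and z 22 mm, x axes the same way; with the foot out of the groove the white end stands up to 6 mm high.
- clamp (a joint): Hinge of the yellow clamp arm, rad: 0 shut (arm level over the tile, on its own stop, pads 1 mm above a seated tile), 1.57 upright at the cradle's near end. Starts open, 1.57 to 1.8; stays where left by friction (about 1 N at the tip). Arm 114 mm long, 24 wide, 6 thick, 64 mm crossbar 88 mm out. Push its outer face, which is the top when shut.
- clamp_tip (a point): Middle of the clamp arm's outer face, 105 mm from the hinge axis.
- clamp_hinge (a point): Point on the clamp's hinge axis: cradle x -88 mm, z 42 mm; the axis runs along the cradle's y.
- beaker: Clear beaker, 57 x 57 x 71 mm, bystander. Origin underneath.
- timer: White timer with coloured keys, 66 x 66 x 18 mm, bystander. Origin underneath.
- esr_rack: Empty white tube rack, 48 x 90 x 52 mm, bystander. Origin underneath.
- buffer_bottle: Small bottle with blue cap, 44 x 44 x 66 mm, bystander. Origin underneath.
- cuvette_box: Pale blue flat cuvette box, 78 x 56 x 25 mm, bystander. Origin underneath.

How it is judged:
By the outcome, as a careful person would: the job done as asked, in the order asked, and still so for the second after the job is handed in, with the robot touching nothing.
It also fails if it takes over 69 s, if anything falls off the work surface, if the arm or the gripper's body presses on something with over 40 N, if the wrist force passes 120 N, or if a joint passes its speed limit or range.

ROBOT

A 7-joint arm with a two-finger parallel gripper is mounted at the origin on a cart in front of the work surface, level with it; the furniture and walls round the work are solid. World frame = base frame: x ahead of the robot, y to its left, z up, the work surface at z = 0. Lengths are in m, angles in rad, forces in N, time in s.
With the tool pointing down it reaches from about 0.425 to 1.025 m from the base axis. Payload 9.4 kg.
Tool frame: the origin (TCP) lies at the very end of the fingers, on their centre line; the grasp point (between the pads) lies 19 mm behind it; z points along the fingers, y is the line along which they close (so a half turn about z gives the same grasp; the last joint's range is limited). The gripper opens to 93 mm and grips with 3 to 60 N. Pads are 15 mm wide; open, the fingers measure 128 mm over their backs; the gripper's body (75 mm by 188 mm) begins 65 mm behind the grasp point.
Start: joints at [1.153, 0.599, -0.003, 1.599, 0.002, 0.943, -0.08], TCP at [0.242, -0.683, 0.219] pointing down, gripper open.
Joint ranges: [-2.57, 2.57], [-0.35, 1.97], [-1.29, 1.29], [0.11, 2.56], [-1.05, 4.19], [0.11, 1.86], [-2.63, 2.63]. Speed limits (rad/s): [2.22, 2.22, 3.01, 3.01, 3.14, 3.14, 3.14].

INTERFACE

Orientations are given as a rotation vector (axis times angle).
In Python, from rig import monitor, optics, workorder gives the robot as it stands. The module is installed in compiled form; this text tells all that it offers.
- The arm moves only by the tool move_arm, never from a script. Its argument "targets" is one flat list of numbers, 5 for each row, row after row: the shift along the tool's x, y, z normalised to -1 to 1, where 1 is 75 mm, then the turn about the tool's z normalised to -1 to 1, where 1 is 30 degrees, then the opening, from 0 (shut) to 1 (fully open). A call has 1 to 8 rows; each row shifts and turns the commanded pose from where the row before left it, along the tool's axes as they then stand; what a row does not reach is not made up. A row lasts 1/8 s, in which the tool goes at most 62.5 mm and 10.7 degrees, less where a joint would pass 70% of its speed; a pose out of reach is approached as far as the arm can. A call with a number of a shift or a turn outside -1 to 1 is refused whole. A call with a gripper value outside its range is refused whole. The fingers move at their own pace and stop on an object; the grip force is fixed at half the most. Time passes only in rows, so rows that do not move let the fingers close. It gives the time, the measured TCP pose, the force, the opening and the grip force at its end, in the units of the state.
- monitor.sense(): the state, without advancing time (a new reading comes with each control period).
- optics.read_camera(name): name is "side" or "top" or "wrist"; returns a dict with "image" (384x512x3 uint8, red, green, blue), "fx", "fy", "cx", "cy" (pixels), "extrinsics" (4x4, takes a point from world to camera coordinates). Camera axes: x right, y down, z forward; pixel columns grow to the right and rows downward; lengths in m; the calibration is good to about 2 mm. The wrist camera is an equidistant fisheye: a pixel r from the principal point sees the ray r / f radians off the axis. A picture is of the moment at which its call begins. There is no depth.
- workorder.sign_off(): hands the job in; it is judged then, once.
The state is a dict: "clock": time; "joint_pos": joint angles; "qvel": joint speeds; "joint_efforts": joint torques, N m; "ee_pos": TCP position; "eef_rot": TCP orientation; "wrist_force": force on the tool from outside, world axes, zero at the start; "moment": the same for the moment, N m; "opening": opening from 0.0 (shut) to 1.0 (fully open); "gripper_force": force on a finger pad.
Only numpy, scipy, OpenCV 4.12 (cv2) and the standard library are available. Lean on these libraries where they do the work, as an engineer would, in place of code of your own. Each camera call takes 0.05 s, during which the arm holds its last target. There are 200 camera calls.

## Working session

There is one attempt and no reset: what is moved stays moved. The work goes in short steps, Python scripts to look and compute and a tool call to move; the robot and the scene stay as the last step left them, time stands still between calls to the robot, and variables do not carry over. Pictures are saved under pics/ and viewed, at most 10 in all, crops included, and the job is handed in when it is done.

Besides the shell and the picture viewer there is one more tool, called after "Emit:" by a JSON object that holds its "api" and its "payload". move_arm: Moves the arm, as the interface text tells. Scaled input: -1 to 1 covers 75 mm each way for a shift and 30 degrees each way for a turn. Its arguments: {"type":"object","properties":{"targets":{"type":"array"}},"required":["targets"]}

```bash
mkdir -p pics
python3 - <<'E'
from rig import monitor, optics
import cv2,numpy as np
print(monitor.sense())
for n in ("top","side"):
    c=optics.read_camera(n); cv2.imwrite(f"pics/{n}0.png",c["image"][:,:,::-1])
    print(n,c["fx"],c["fy"],c["cx"],c["cy"]);print(np.round(c["extrinsics"],4).tolist())
E
```

```text
{'clock': 0.0, 'joint_pos': array([ 1.15333634,  0.60011844, -0.00255164,  1.60015177,  0.00178635,
        0.94291092, -0.07977278]), 'qvel': array([-2.32677413e-04, -1.27741662e-03, -7.28442976e-04, -1.13526734e-03,
        9.90790258e-04,  6.54359746e-04, -7.88628359e-05]), 'joint_efforts': array([-1.14444651e-03, -7.65066147e+01,  1.49688900e+00, -2.52350807e+01,
       -5.23895107e-02,  1.68686046e-02,  1.30400340e-04]), 'ee_pos': array([ 0.24211739, -0.68283737,  0.21775687]), 'eef_rot': array([-3.09456722e+00, -5.32549100e-01,  6.21109995e-04]), 'wrist_force': array([-0.13116049,  1.01917886, -0.33928447]), 'moment': array([ 0.02517488, -0.00063098, -0.00275415]), 'gripper_force': 0.0, 'opening': 0.9969988583881}
top 487.5801115188293 487.5801115188293 253.87460109905064 187.0917446161438
[[-0.0162, -0.9999, 0.0001, 0.0334], [-0.9827, 0.0159, -0.1847, 0.5792], [0.1847, -0.0031, -0.9828, 1.7272], [0.0, 0.0, 0.0, 1.0]]
side 417.9759615101711 417.9759615101711 250.75594150516852 195.777715870304
[[-0.8074, -0.5901, 0.0016, 0.4927], [-0.3215, 0.4375, -0.8398, 0.216], [0.4948, -0.6785, -0.5429, 1.3647], [0.0, 0.0, 0.0, 1.0]]
```

View pics/top0.png

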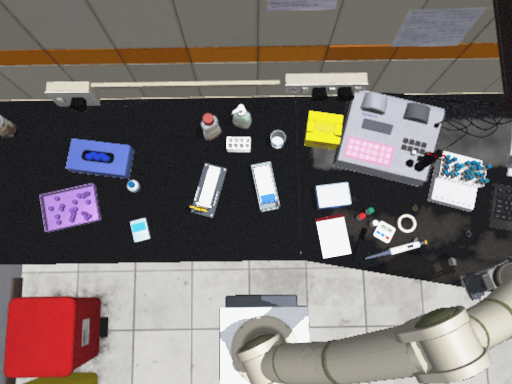

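View pics/side0.png

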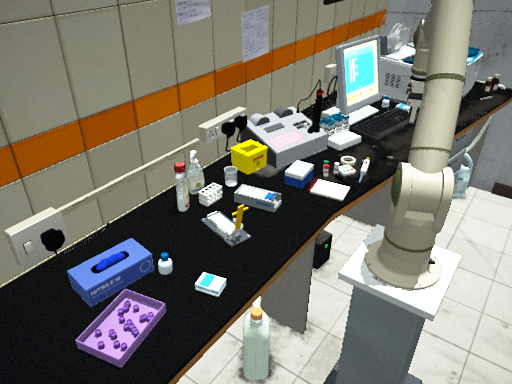

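The top view shows the holder with its tile near (265,186), blue end towards the robot, and the cradle near (209,190) with the clamp standing at (206,210). I'll enlarge that part to measure them.

```bash
cat > h.py <<'E'
import numpy as np, cv2
from rig import monitor, optics
from scipy.spatial.transform import Rotation as R
def cam(n): return optics.read_camera(n)
def ray(c,u,v):
    x,y=(u-c["cx"])/c["fx"],(v-c["cy"])/c["fy"]
    if c.get("fish"):
        r=np.hypot(x,y); s=np.sin(r)/r if r>1e-9 else 1; d=np.array([x*s,y*s,np.cos(r)])
    else: d=np.array([x,y,1.])
    E=c["extrinsics"]; return -E[:3,:3].T@E[:3,3], E[:3,:3].T@d
def atz(c,u,v,z):
    o,d=ray(c,u,v); return o+d*(z-o[2])/d[2]
def proj(c,P):
    E=c["extrinsics"]; p=(E[:3,:3]@np.asarray(P,float).T).T+E[:3,3]
    if c.get("fish"):
        h=np.hypot(p[:,0],p[:,1]); k=np.arctan2(h,p[:,2])/np.maximum(h,1e-9)
        return np.c_[c["fx"]*p[:,0]*k+c["cx"],c["fy"]*p[:,1]*k+c["cy"]]
    return np.c_[c["fx"]*p[:,0]/p[:,2]+c["cx"],c["fy"]*p[:,1]/p[:,2]+c["cy"]]
def wrist(): c=dict(cam("wrist")); c["fish"]=True; return c
E
python3 - <<'E'
from h import *
c=cam("top")
cv2.imwrite("pics/topc.png",cv2.resize(c["image"][150:226,180:290,::-1],None,fx=7,fy=7,interpolation=cv2.INTER_CUBIC))
for uv,z in (((265,186),.04),((209,190),.03)): print(atz(c,*uv,z))
s=monitor.sense(); print(R.from_rotvec(s["eef_rot"]).as_matrix().round(3).tolist())
w=wrist();print(w["fx"],w["cx"],w["cy"]);E=w["extrinsics"];print("cam pos",ray(w,0,0)[0],"axis",E[2,:3],"x",E[0,:3]); cv2.imwrite("pics/w0.png",w["image"][:,:,::-1])
E
```

```text
[ 0.58570648 -0.01705614  0.04      ]
[0.57590692 0.19009879 0.03      ]
[[0.942, 0.334, -0.001], [0.334, -0.942, 0.001], [-0.0, -0.001, -1.0]]
297.3186396354542 257.72872886633235 192.87708771350208
cam pos [ 0.31170771 -0.65863098  0.38381813] axis [-0.25272757 -0.08782715 -0.96354303] x [ 0.33272492 -0.94302301 -0.00131362]
```

View pics/topc.png

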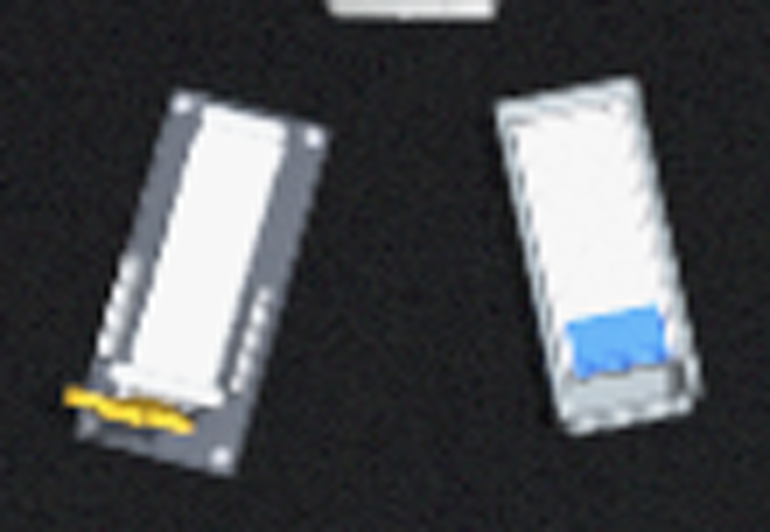

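Emit:
{"api": "move_arm", "payload": {"targets": [0.44,-0.5,0,0,0,0.44,-0.5,0,0,0,0.44,-0.5,0,0,0,0.44,-0.5,0,0,0,0.44,-0.5,0,0,0,0.44,-0.5,0,0,0,0.44,-0.5,0,0,0]}}

```text
clock: 1.08
ee_pos: [0.3728, -0.3572, 0.2187]
eef_rot: [3.096, 0.533, 0.0]
wrist_force: [0.2, -0.1, 0.5]
opening: 0.297
gripper_force: 0.0
```

Emit:
{"api": "move_arm", "payload": {"targets": [0.44,-0.5,0,0,0,0.44,-0.5,0,0,0,0.44,-0.5,0,0,0,0.44,-0.5,0,0,0,0.44,-0.5,0,0,0,0.44,-0.5,0,0,0,0.44,-0.5,0,0,0,0,0,0,0.28,0]}}

```text
clock: 2.08
ee_pos: [0.5037, -0.03, 0.2186]
eef_rot: [-3.125, -0.309, -0.002]
wrist_force: [0.4, -0.4, -0.6]
opening: 0.007
gripper_force: 0.0
```

Run:
```python
from h import *
w=wrist(); s=monitor.sense(); print(s["clock"],s["ee_pos"],R.from_rotvec(s["eef_rot"]).as_matrix().round(3).tolist())
print(w["extrinsics"].round(4).tolist())
np.save("w1.npy",w["image"]); import pickle; pickle.dump(w,open("w1.pkl","wb"))
cv2.imwrite("pics/w1.png",cv2.resize(w["image"][:,:,::-1],(800,600),interpolation=cv2.INTER_CUBIC))
```

```text
2.125 [ 0.50283694 -0.03203181  0.21849307] [[0.983, 0.186, 0.0], [0.186, -0.983, 0.001], [0.0, -0.001, -1.0]]
[[0.1945, -0.9809, -0.0015, -0.1271], [-0.9454, -0.1879, 0.2663, 0.4389], [-0.2615, -0.0504, -0.9639, 0.5204], [0.0, 0.0, 0.0, 1.0]]
```

View pics/w1.png

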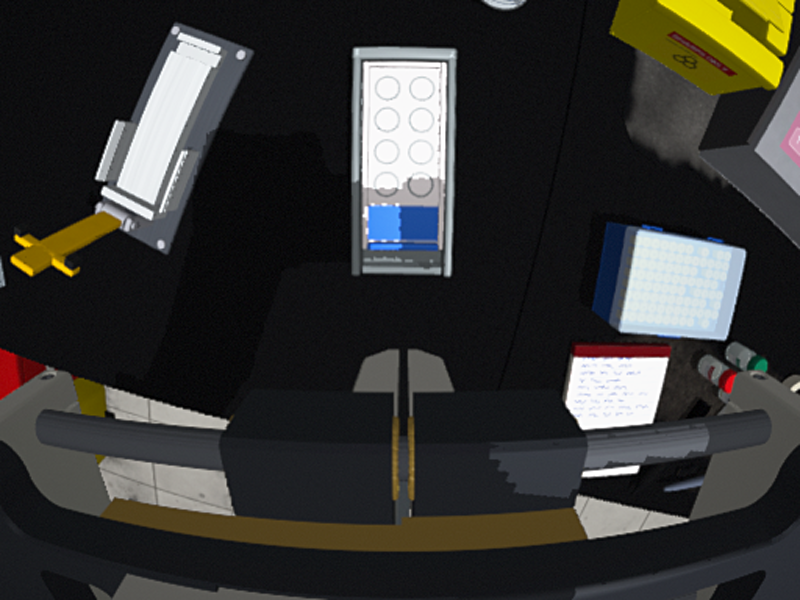

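The holder's outer top corners lie at (354,48), (456,48), (352,275) and (450,275). The tile's far corners are at (363,62) and (447,62), and the lip is at about y=247. The cradle's foot plate corners are at (175,23), (254,50) and (165,253), with the clamp leaning out to (40,255).

```bash
cat >> h.py <<'E'
from scipy.optimize import least_squares
def fit(c,M,U,x0):
    M=np.array(M)/1000.;U=np.array(U,float)
    def W(p): 
        a=p[2];return np.c_[p[0]+M[:,0]*np.cos(a)-M[:,1]*np.sin(a),p[1]+M[:,0]*np.sin(a)+M[:,1]*np.cos(a),M[:,2]]
    f=lambda p:(proj(c,W(p))-U).ravel()
    r=least_squares(f,x0); return r.x,r.fun.reshape(-1,2).round(1).tolist()
E
python3 - <<'E'
from h import *; import pickle
w=pickle.load(open("w1.pkl","rb")); k=.64
M=[(79,37.5,44),(79,-37.5,44),(-94,37.5,44),(-94,-37.5,44),(70,30,44),(70,-30,44)]
U=np.array([(354,48),(456,48),(352,275),(450,275),(363,62),(447,62)])*k
p,r=fit(w,M,U,[.586,-.017,.19]);print(p,np.degrees(p[2]),r)
a=p[2];Rz=np.array([[np.cos(a),-np.sin(a)],[np.sin(a),np.cos(a)]])
for q in [(-38,26,40),(-64,0,40),(-70,0,50),(-65,0,50)]:
    P=np.r_[p[:2]+Rz@np.array(q[:2])/1000,q[2]/1000];print(q,proj(w,[P])/k)
M=[(98,44,6),(98,-44,6),(-98,-44,6)]
U=np.array([(175,23),(254,50),(165,253)])*k
print(fit(w,M,U,[.576,.19,-.29]))
E
```

```text
[ 0.59357245 -0.01237841  0.1808431 ] 10.361546605550616 [[-0.4, -0.5], [0.3, 0.5], [-0.2, 1.4], [0.7, 2.4], [0.2, -2.3], [-0.6, -1.5]]
(-38, 26, 40) [[367.30170613 202.47769118]]
(-64, 0, 40) [[401.97831844 237.53511883]]
(-70, 0, 50) [[401.81624517 247.50605165]]
(-65, 0, 50) [[401.91657663 240.71102899]]
(array([ 0.58029442,  0.19794878, -0.28651669]), [[-0.3, -1.7], [0.0, 0.2], [0.1, 1.3]])
```

Run:
```python
from h import *; import pickle
w=pickle.load(open("w1.pkl","rb")); k=.64
M=[(83,37.5,44),(83,-37.5,44),(-90,37.5,44),(-90,-37.5,44),(70,30,44),(70,-30,44),(-38,26,40)]
U=np.array([(354,48),(456,48),(352,275),(450,275),(363,62),(447,62),(367,206)])*k
p,r=fit(w,M,U,[.586,-.017,.19]);print(p,np.degrees(p[2]),r)
a=p[2];u=np.array([np.cos(a),np.sin(a)]);s=monitor.sense();T=R.from_rotvec(s["eef_rot"]).as_matrix()
print(s["ee_pos"],"tool yaw",np.degrees(np.arctan2(T[1,0],T[0,0])))
for x in (-52,55):
    t=p[:2]+u*x/1000;print(x,t,"tool delta/75mm",(T.T[:2,:2]@(t-s["ee_pos"][:2])/.075).round(3))
```

```text
[ 0.59095076 -0.01282428  0.18062958] 10.349312439454772 [[-0.4, -1.6], [0.3, -0.6], [-0.3, 0.3], [0.7, 1.3], [0.1, -0.1], [-0.6, 0.7], [0.1, 0.0]]
[ 0.50283694 -0.03203181  0.21849307] tool yaw 10.695386781876968
-52 [ 0.53979676 -0.02216603] tool delta/75mm [ 0.509 -0.038]
55 [ 0.64505595 -0.00294359] tool delta/75mm [ 1.935 -0.029]
```

Emit:
{"api": "move_arm", "payload": {"targets": [0.248,-0.019,0,0,0,0.248,-0.019,0,0,0,0,0,0.75,0,0,0,0,0.75,0,0,0,0,0.6,0,0,0,0,0.16,0,0,0,0,0,0,0]}}

```text
clock: 3.0
ee_pos: [0.5388, -0.0243, 0.0489]
eef_rot: [-3.127, -0.305, 0.001]
wrist_force: [0.4, -0.4, 0.6]
opening: 0.007
gripper_force: 0.0
```

Run:
```python
from h import *
w=wrist();print(monitor.sense()["ee_pos"],monitor.sense()["wrist_force"]); cv2.imwrite("pics/w2.png",cv2.resize(w["image"][60:270,120:400,::-1],(800,600),interpolation=cv2.INTER_CUBIC))
```

```text
[ 0.53921014 -0.02426878  0.0498529 ] [-0.29122046  0.5950777   0.24211097]
```

View pics/w2.png

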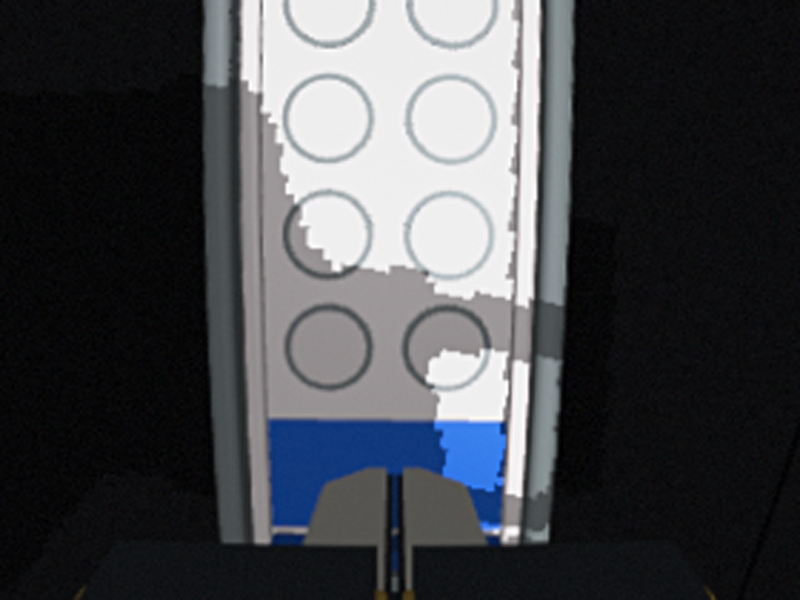

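The fingers are centred at about (395,500) over the blue area, and the lip line is at y≈530 behind them. I press next.

Emit:
{"api": "move_arm", "payload": {"targets": [0.01,-0.02,0.08,0,0,0,0,0.08,0,0,0,0,0.04,0,0,0,0,0.04,0,0,0,0,0,0,0]}}

```text
clock: 3.68
ee_pos: [0.5385, -0.0225, 0.0309]
eef_rot: [-3.127, -0.305, 0.001]
wrist_force: [-0.3, -0.3, 0.2]
opening: 0.006
gripper_force: 0.1
```

Emit:
{"api": "move_arm", "payload": {"targets": [0,0,0.02,0,0,0,0,0.01,0,0,0,0,0,0,0]}}

```text
clock: 4.05
ee_pos: [0.5386, -0.0225, 0.0288]
eef_rot: [3.127, 0.305, -0.0]
wrist_force: [-0.1, -0.1, 0.7]
opening: 0.003
gripper_force: 0.1
```

Emit:
{"api": "move_arm", "payload": {"targets": [0,0,0.013,0,0,0,0,0.0,0,0]}}

```text
clock: 4.3
ee_pos: [0.5388, -0.0225, 0.0282]
eef_rot: [3.127, 0.305, 0.001]
wrist_force: [-1.2, 0.6, 5.9]
opening: 0.003
gripper_force: 2.7
```

Emit:
{"api": "move_arm", "payload": {"targets": [0,0,0.013,0,0,0,0,0.0,0,0]}}

```text
clock: 4.55
ee_pos: [0.5389, -0.0225, 0.0279]
eef_rot: [3.127, 0.305, 0.001]
wrist_force: [-3.2, -0.6, 14.1]
opening: 0.006
gripper_force: 7.3
```

Emit:
{"api": "move_arm", "payload": {"targets": [0,0,-0.016,0,0,-0.032,0,0.0104,0,0,-0.032,0,0.0104,0,0,-0.032,0,0.0104,0,0,0,0,0,0,0]}}

```text
clock: 5.18
ee_pos: [0.533, -0.0237, 0.0262]
eef_rot: [-3.127, -0.305, -0.005]
wrist_force: [1.6, 0.5, 8.0]
opening: 0.007
gripper_force: 3.2
```

Emit:
{"api": "move_arm", "payload": {"targets": [0,0,-0.009,0,0,-0.032,0,0.0104,0,0,-0.032,0,0.0104,0,0,0,0,0,0,0]}}

```text
clock: 5.68
ee_pos: [0.5261, -0.0249, 0.0246]
eef_rot: [3.127, 0.304, -0.002]
wrist_force: [-0.7, -0.3, -0.3]
opening: 0.005
gripper_force: 0.0
```

Emit:
{"api": "move_arm", "payload": {"targets": [-0.032,0,0.0144,0,0,-0.032,0,0.0104,0,0,0,0,0,0,0]}}

```text
clock: 6.05
ee_pos: [0.5217, -0.0258, 0.0229]
eef_rot: [3.127, 0.305, -0.001]
wrist_force: [-0.6, -0.2, 0.9]
opening: 0.007
gripper_force: 0.5
```

Emit:
{"api": "move_arm", "payload": {"targets": [-0.032,0,0.0114,0,0,-0.032,0,0.0104,0,0,0,0,0,0,0]}}

```text
clock: 6.42
ee_pos: [0.5181, -0.0266, 0.0216]
eef_rot: [-3.127, -0.305, -0.002]
wrist_force: [2.2, 1.1, 3.9]
opening: 0.005
gripper_force: 2.5
```

Run:
```python
from h import *
w=wrist();s=cam("side")["image"]; a=cv2.resize(w["image"][60:270,120:400],(533,400),interpolation=cv2.INTER_CUBIC)
b=cv2.resize(s[160:250,200:300],(444,400),interpolation=cv2.INTER_CUBIC)[:,60:326]
cv2.imwrite("pics/w3.png",np.hstack([a,b])[:,:,::-1])
```

```text
(no output)
```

View pics/w3.png

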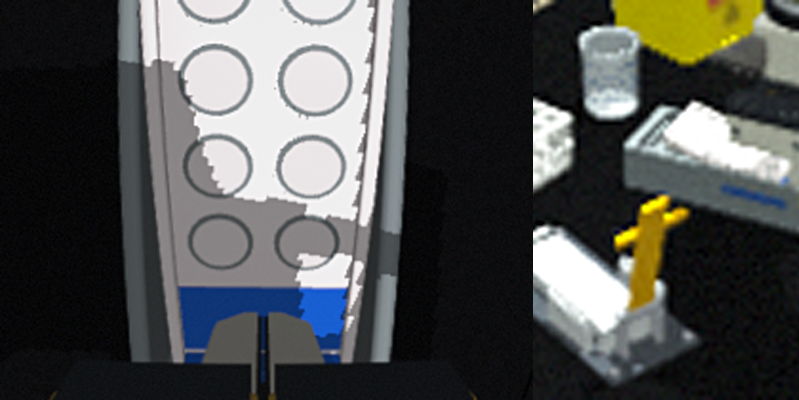

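The white end now stands up out of the holder in the side view at right, (690,130), and the wrist view shows the tile tilted with the fingers at the lip. I draw it a little further until it meets the toe stop.

Emit:
{"api": "move_arm", "payload": {"targets": [-0.03,0,0.008,0,0,0,0,0,0,0]}}

```text
clock: 6.78
ee_pos: [0.5179, -0.0266, 0.0215]
eef_rot: [-3.127, -0.305, -0.008]
wrist_force: [6.6, 1.7, 8.8]
opening: 0.007
gripper_force: 4.6
```

Emit:
{"api": "move_arm", "payload": {"targets": [0.03,0,-0.02,0,0,0.03,0,-0.02,0,0,0,0,-0.15,0,0,0,0,-0.4,0,0,0,0,-0.7,0,0.95,0,0,-0.5,0,0.95,0,0,0,0,0.95]}}

```text
clock: 7.65
ee_pos: [0.5203, -0.0265, 0.158]
eef_rot: [3.126, 0.304, 0.006]
wrist_force: [-0.1, -0.3, -1.1]
opening: 0.281
gripper_force: 0.0
```

Run:
```python
from h import *
w=wrist();import pickle; pickle.dump(w,open("w4.pkl","wb"));s=cam("side")["image"]; a=cv2.resize(w["image"][0:240,50:370],(533,400),interpolation=cv2.INTER_CUBIC)
b=cv2.resize(s[160:250,200:300],(444,400),interpolation=cv2.INTER_CUBIC)[:,60:326]
cv2.imwrite("pics/w4.png",np.hstack([a,b])[:,:,::-1]); print(monitor.sense()["ee_pos"])
```

```text
[ 0.51902665 -0.02640813  0.15535986]
```

View pics/w4.png

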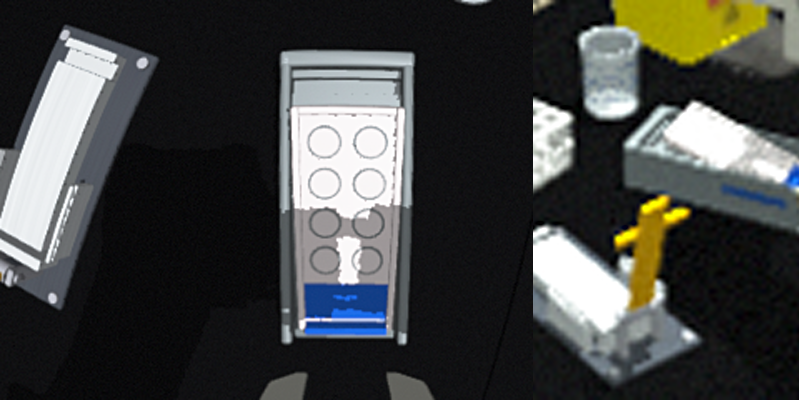

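The tile stays tipped by itself: the white end is up at (345,105), the blue end rests at the toe at (345,325), and nothing touches it. Next is a close look at the cradle before I grasp.

Emit:
{"api": "move_arm", "payload": {"targets": [0.08,-0.66,-0.22,0,0.95,0.08,-0.66,-0.22,0,0.95,0.08,-0.66,-0.22,0,0.95,0.08,-0.66,-0.22,0,0.95,0,0,0,0,0.95,0,0,0,0,0.95]}}

```text
clock: 8.5
ee_pos: [0.5042, 0.1719, 0.2197]
eef_rot: [3.125, 0.305, -0.004]
wrist_force: [0.4, -1.2, 0.4]
opening: 0.944
gripper_force: 0.0
```

Run:
```python
from h import *
w=wrist();import pickle; pickle.dump(w,open("w5.pkl","wb")); print(monitor.sense()["ee_pos"],monitor.sense()["clock"])
cv2.imwrite("pics/w5.png",cv2.resize(w["image"][0:210,120:400,::-1],(800,600),interpolation=cv2.INTER_CUBIC))
```

```text
[0.50433242 0.17121347 0.21976975] 8.55
```

View pics/w5.png

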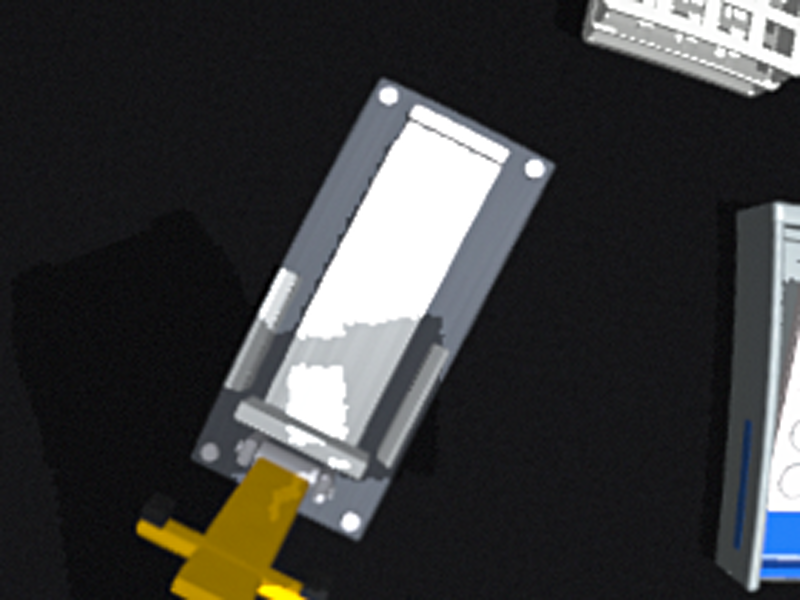

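The foot plate corners are at (383,80), (555,163), (358,540) and (193,460). The near stop's inner edge runs (247,398) to (370,458), the floor's far edge (418,105) to (510,150), and the clamp stands open below.

Run:
```python
from h import *; import pickle
w=pickle.load(open("w5.pkl","rb")); k=.35
t=lambda L:np.array(L)*k+[120,0]
# foot plate only
p,r=fit(w,[(98,44,6),(98,-44,6),(-98,-44,6),(-98,44,6)],t([(383,80),(555,163),(358,540),(193,460)]),[.58,.198,-.286]);print("plate",p,np.degrees(p[2]),r)
def loc(u,z):
    P=atz(w,*t(u),z/1000)[:2]-p[:2];a=p[2];return (np.array([[np.cos(a),np.sin(a)],[-np.sin(a),np.cos(a)]])@P*1000).round(1)
for n,u,z in [("floor far L",(418,105),22),("far R",(510,150),22),("line L",(414,117),22),("line R",(507,157),22),("floor L near",(270,405),22),("floor R near",(360,445),22),
 ("stop L",(247,398),32),("stop R",(370,458),32),("cheekR far",(443,347),37),("cheekR near",(385,465),37),("cheekL far",(290,270),37),("cheekL near",(230,388),37)]: print(n,loc(u,z))
```

```text
plate [ 0.57940349  0.19696737 -0.2754314 ] -15.781056705478587 [[-0.7, -1.7], [1.1, 0.3], [0.8, 1.2], [-1.2, 0.2]]
floor far L [88.7 21.6]
far R [ 89.1 -21.8]
line L [83.1 20.7]
line R [ 85.7 -22.1]
floor L near [-56.   19.6]
floor R near [-54.4 -23. ]
stop L [-56.   28.9]
stop R [-56.  -28.9]
cheekR far [ -0.5 -34.5]
cheekR near [-55.  -35.5]
cheekL far [ 0.1 35.4]
cheekL near [-54.5  36.6]
```

Run:
```python
from h import *; import pickle
w=pickle.load(open("w5.pkl","rb")); k=.35
t=lambda L:np.array(L)*k+[120,0]
M=[(83,44,6),(83,-44,6),(-113,-44,6),(-113,44,6),(74,22,22),(74,-22,22),(68.5,22,22),(68.5,-22,22),(-72,29,32),(-72,-29,32),(-14,-35,37),(-70,-35,37),(-14,35,37),(-70,35,37)]
U=t([(383,80),(555,163),(358,540),(193,460),(418,105),(510,150),(414,117),(507,157),(247,398),(370,458),(443,347),(385,465),(290,270),(230,388)])
p,r=fit(w,M,U,[.58,.198,-.286]);print(p,np.degrees(p[2]),r)
p,r=fit(w,M[4:],U[4:],[.58,.198,-.286]);print(p,np.degrees(p[2]),r)
# tile tipped: z of white end etc
h=np.array([.59095,-.01282]);a=.18063
s=np.radians(18)
# tile origin in holder frame: drawn
w4=pickle.load(open("w4.pkl","rb"))
f=lambda d:[(-8-d*np.cos(s)+ (x*np.cos(s))-z*np.sin(s), 34-d*np.sin(s)+x*np.sin(s)+z*np.cos(s)) for x,z in ((70,10),(70,0),(55,0),(55,10),(55,5))]
for d in (8,10,12): 
    L=f(d);X,Z=L[0];P=np.array([[h[0]+X/1e3*np.cos(a)-y/1e3*np.sin(a),h[1]+X/1e3*np.sin(a)+y/1e3*np.cos(a),Z/1e3] for y in (30,-30)])
    print(d,np.round(L,1).tolist(),((proj(w4,P)-[50,0])*1.666).round(0).tolist())
```

```text
[ 0.59394729  0.1928732  -0.27734865] -15.890906838272114 [[-0.5, -1.8], [1.2, 0.3], [0.6, 1.1], [-1.3, -0.0], [-0.0, -0.4], [0.2, 0.2], [-0.7, -0.8], [-0.8, 1.5], [-0.5, 0.5], [-0.4, 0.7], [1.0, -1.0], [-0.5, -0.3], [0.7, -0.7], [1.0, 0.7]]
[ 0.59398337  0.19287044 -0.27889533] -15.979525309599953 [[0.1, -0.4], [0.3, 0.2], [-0.6, -0.8], [-0.7, 1.5], [-0.6, 0.4], [-0.5, 0.7], [0.9, -1.0], [-0.6, -0.3], [0.7, -0.8], [0.9, 0.6]]
8 [[47.9, 62.7], [51.0, 53.2], [36.7, 48.5], [33.6, 58.0], [35.2, 53.3]] [[290.0, 102.0], [405.0, 103.0]]
10 [[46.0, 62.1], [49.1, 52.5], [34.8, 47.9], [31.7, 57.4], [33.3, 52.7]] [[290.0, 105.0], [404.0, 107.0]]
12 [[44.1, 61.4], [47.2, 51.9], [32.9, 47.3], [29.8, 56.8], [31.4, 52.0]] [[290.0, 109.0], [404.0, 110.0]]
```

Emit:
{"api": "move_arm", "payload": {"targets": [0.295,0.659,0,0,0.98,0.295,0.659,0,0,0.98,0.295,0.659,0,0,0.98,0.295,0.659,0,0.02,0.98,0,0,0.7,0,0.98,0,0,0.7,0,0.98,0,0,0.6,0,0.98,0,0,0,0,0.98]}}

```text
clock: 9.55
ee_pos: [0.6269, -0.0062, 0.0674]
eef_rot: [3.128, 0.285, -0.013]
wrist_force: [-0.7, 1.3, -0.0]
opening: 0.981
gripper_force: 0.0
```

Run:
```python
from h import *
s=monitor.sense();T=R.from_rotvec(s["eef_rot"]).as_matrix()
print(s["ee_pos"],"yaw",np.degrees(np.arctan2(T[1,0],T[0,0])),s["clock"])
print("delta",(T.T@(np.array([.6293,-.0058,.0455])-s["ee_pos"])/.075).round(3))
```

```text
[ 0.62692035 -0.00615254  0.06735494] yaw 10.408817098194096 9.55
delta [0.034 0.001 0.291]
```

Emit:
{"api": "move_arm", "payload": {"targets": [0.03,0,0.15,0,0.98,0,0,0.14,0,0.98,0,0,0,0,0.98,0,0,0,0,0.98]}}

```text
clock: 10.05
ee_pos: [0.6325, -0.0037, 0.05]
eef_rot: [3.128, 0.288, 0.001]
wrist_force: [-0.3, -0.1, -0.0]
opening: 0.979
gripper_force: 0.0
```

Emit:
{"api": "move_arm", "payload": {"targets": [-0.03,0.02,0.05,0,0.98,0,0,0,0,0.98,0,0,0,0,0.98]}}

```text
clock: 10.42
ee_pos: [0.6303, -0.0057, 0.0456]
eef_rot: [3.128, 0.288, 0.0]
wrist_force: [1.0, -0.4, 0.7]
opening: 0.979
gripper_force: 0.0
```

Emit:
{"api": "move_arm", "payload": {"targets": [0,0,0,0,0.5,0,0,0,0,0.5,0,0,0,0,0.5,0,0,0,0,0.5,0,0,0,0,0.5]}}

```text
clock: 11.05
ee_pos: [0.6303, -0.0057, 0.0455]
eef_rot: [3.128, 0.288, -0.0]
wrist_force: [1.0, 0.2, 0.7]
opening: 0.639
gripper_force: 30.0
```

Emit:
{"api": "move_arm", "payload": {"targets": [0,0,-0.1,0,0.5,0,0,-0.2,0,0.5,0,0,-0.4,0,0.5,0,0,-0.5,0,0.5,0,0,-0.5,0,0.5,0,0,-0.3,0,0.5,0,0,0,0,0.5,0,0,0,0,0.5]}}

```text
clock: 12.05
ee_pos: [0.6297, -0.0057, 0.1951]
eef_rot: [-3.128, -0.288, 0.001]
wrist_force: [-0.2, -0.4, -1.2]
opening: 0.641
gripper_force: 30.0
```

Run:
```python
from h import *
w=wrist();s=cam("side")["image"]; a=cv2.resize(w["image"][0:384:,50:450],(417,400),interpolation=cv2.INTER_CUBIC)
b=cv2.resize(s[120:240,200:312],(373,400),interpolation=cv2.INTER_CUBIC)
cv2.imwrite("pics/w6.png",np.hstack([a,b])[:,:,::-1]); print(monitor.sense()["ee_pos"],monitor.sense()["opening"])
```

```text
[ 0.62954126 -0.00568726  0.19439174] 0.641117748810467
```

View pics/w6.png

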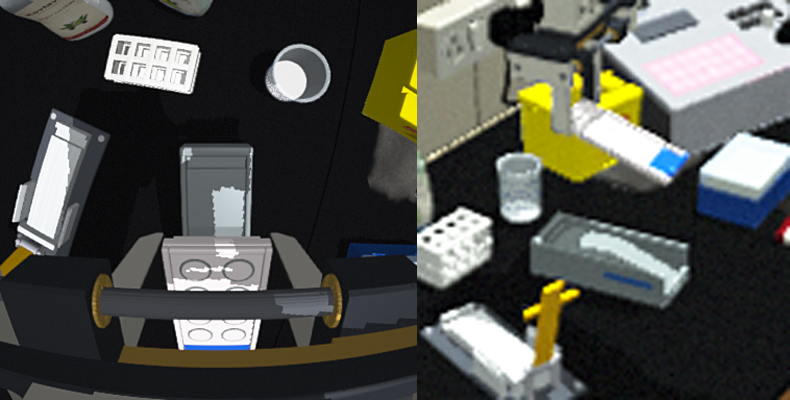

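Run:
```python
from h import *
c=cam("side");h=monitor.sense()["ee_pos"];a=.1815
for deg in (12,15,18,21,24,28):
    s=np.radians(deg);o=[]
    for x,y,z in [(-70,-30,0),(-70,30,0),(70,-30,0),(70,30,10)]:
        X=((x-62)*np.cos(s)-(z-5)*np.sin(s))/1e3;Z=h[2]+.0085+((x-62)*np.sin(s)+(z-5)*np.cos(s))/1e3;y/=1e3
        o.append([h[0]+X*np.cos(a)-y*np.sin(a),h[1]+X*np.sin(a)+y*np.cos(a),Z])
    print(deg,((proj(c,o)-[200,120])*3.333+[417,0]).round(0).tolist())
```

```text
12 [[690.0, 149.0], [669.0, 173.0], [580.0, 102.0], [558.0, 116.0]]
15 [[688.0, 154.0], [667.0, 178.0], [580.0, 101.0], [558.0, 116.0]]
18 [[686.0, 158.0], [665.0, 182.0], [580.0, 101.0], [559.0, 116.0]]
21 [[684.0, 163.0], [663.0, 187.0], [580.0, 100.0], [559.0, 115.0]]
24 [[681.0, 167.0], [660.0, 191.0], [580.0, 100.0], [559.0, 115.0]]
28 [[677.0, 173.0], [656.0, 197.0], [580.0, 99.0], [560.0, 115.0]]
```

Emit:
{"api": "move_arm", "payload": {"targets": [0.17,-0.59,-0.2,0,0.5,0.17,-0.59,-0.2,0,0.5,0.17,-0.59,0,0,0.5,0.17,-0.59,0,0,0.5,0,0,0,0.293,0.5,0,0,0,0.293,0.5,0,0,0,0.293,0.5,0,0,0,0,0.5]}}

```text
clock: 13.2
ee_pos: [0.6477, 0.1778, 0.2245]
eef_rot: [3.111, -0.43, -0.002]
wrist_force: [0.0, 0.8, -2.1]
opening: 0.639
gripper_force: 30.0
```

```bash
cat > cr.py <<'E'
from h import *
s=monitor.sense();T=R.from_rotvec(s["eef_rot"]).as_matrix();a=np.radians(-15.95)
C=np.array([[np.cos(a),np.sin(a)],[-np.sin(a),np.cos(a)]])
q=C@(s["ee_pos"][:2]-[.5940,.1929])*1000
print("cradle xy mm",q.round(1),"z",(s["ee_pos"][2]*1000).round(1),"yaw err deg",np.degrees(np.arctan2(T[1,0],T[0,0])-a).round(2),s["clock"],s["wrist_force"].round(1))
E
python3 cr.py
```

```text
cradle xy mm [55.7  0.3] z 224.5 yaw err deg 0.19 13.2 [ 0.   0.8 -2.1]
```

Emit:
{"api": "move_arm", "payload": {"targets": [0.04,0.004,0.3,0.006,0.5,0,0,0.6,0,0.5,0,0,0.6,0,0.5,0,0,0.4,0,0.5,0,0,0.09,0,0.5,0,0,0,0,0.5,0,0,0,0,0.5]}}

```text
clock: 14.08
ee_pos: [0.6517, 0.1767, 0.0777]
eef_rot: [-3.11, 0.437, -0.003]
wrist_force: [-0.3, -0.4, -1.1]
opening: 0.645
gripper_force: 30.0
```

```bash
python3 cr.py
python3 - <<'E'
from h import *
w=wrist();s=cam("side")["image"]; a=cv2.resize(w["image"][60:330,100:400],(444,400),interpolation=cv2.INTER_CUBIC)
b=cv2.resize(s[170:260,180:260],(356,400),interpolation=cv2.INTER_CUBIC)
cv2.imwrite("pics/w7.png",np.hstack([a,b])[:,:,::-1])
E
```

```text
cradle xy mm [60.   0.3] z 77.7 yaw err deg -0.04 14.075 [-0.3 -0.4 -1.1]
```

View pics/w7.png

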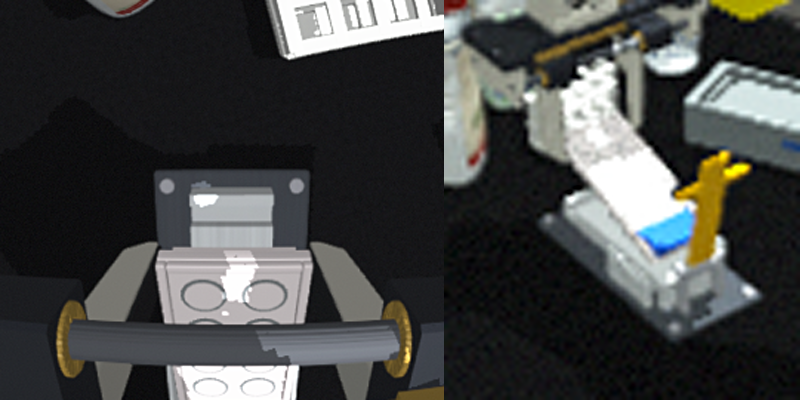

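The tile is centred over the cradle in the wrist view, tile middle x≈234 against floor middle 232. The side view shows the blue end at (665,230) just in front of the upright clamp. I lower it in.

Emit:
{"api": "move_arm", "payload": {"targets": [-0.02,0.004,0.1,0,0.5,-0.045,0,0.1,0,0.5,0,0,0.03,0,0.5,0,0,0,0,0.5]}}

```text
clock: 14.68
ee_pos: [0.6461, 0.1775, 0.0588]
eef_rot: [3.111, -0.438, -0.0]
wrist_force: [1.5, 0.3, 0.6]
opening: 0.642
gripper_force: 30.0
```

```bash
python3 cr.py
```

```text
cradle xy mm [54.3 -0.5] z 58.8 yaw err deg -0.07 14.675 [1.5 0.3 0.6]
```

Emit:
{"api": "move_arm", "payload": {"targets": [0.017,-0.004,-0.0,0,0.5,0.017,0,0.06,0,0.5,0.017,0,0.06,0,0.5,0.017,0,0.06,0,0.5,0,0,0,0,0.5]}}

```text
clock: 15.3
ee_pos: [0.6514, 0.1764, 0.0452]
eef_rot: [3.111, -0.438, 0.0]
wrist_force: [2.3, -0.6, 2.2]
opening: 0.643
gripper_force: 30.0
```

```bash
python3 cr.py
```

```text
cradle xy mm [59.7 -0.1] z 45.2 yaw err deg -0.09 15.3 [ 2.3 -0.6  2.2]
```

Emit:
{"api": "move_arm", "payload": {"targets": [0.01,0,0.06,0,0.5,0.01,0,0.06,0,0.5,0.008,0,0.06,0,0.5,0,0,0.04,0,0.5,0,0,0,0,0.5]}}

```text
clock: 15.92
ee_pos: [0.6528, 0.1759, 0.0286]
eef_rot: [3.111, -0.438, -0.001]
wrist_force: [1.5, -0.4, 1.1]
opening: 0.644
gripper_force: 30.0
```

```bash
python3 cr.py
```

```text
cradle xy mm [61.2 -0.2] z 28.6 yaw err deg -0.07 15.925 [ 1.5 -0.4  1.1]
```

Emit:
{"api": "move_arm", "payload": {"targets": [0.006,0,0.05,0,0.5,0,0,0.04,0,0.5,0,0,0,0,0.5]}}

```text
clock: 16.3
ee_pos: [0.6534, 0.1758, 0.022]
eef_rot: [3.111, -0.438, -0.001]
wrist_force: [1.1, -0.7, 1.2]
opening: 0.641
gripper_force: 30.0
```

Emit:
{"api": "move_arm", "payload": {"targets": [0,0,0.02,0,0.5,0,0,0.012,0,0.5,0,0,0,0,0.5]}}

```text
clock: 16.68
ee_pos: [0.6536, 0.1757, 0.0199]
eef_rot: [3.111, -0.438, 0.0]
wrist_force: [0.8, -0.8, 1.3]
opening: 0.646
gripper_force: 30.0
```

```bash
python3 cr.py
```

```text
cradle xy mm [62.  -0.1] z 19.9 yaw err deg -0.08 16.675 [ 0.8 -0.8  1.3]
```

Emit:
{"api": "move_arm", "payload": {"targets": [0,0,0.02,0,0.5,0,0,0,0,0.5,0,0,0,0,0.5]}}

```text
clock: 17.05
ee_pos: [0.6536, 0.1758, 0.0184]
eef_rot: [-3.111, 0.438, -0.0]
wrist_force: [2.2, -1.1, 0.9]
opening: 0.642
gripper_force: 30.0
```

Now I release, rise clear of the tile, close the fingers and test-press the white end.

Emit:
{"api": "move_arm", "payload": {"targets": [0,0,0,0,0.85,0,0,0,0,0.85,0,0,0,0,0.85,0,0,-0.3,0,0.85,0,0,-0.4,0,0.85,0,0,0,0,0,0,0,0,0,0,0,0,0,0,0]}}

```text
clock: 18.05
ee_pos: [0.6528, 0.1756, 0.0698]
eef_rot: [3.11, -0.438, -0.003]
wrist_force: [-0.1, 0.3, 0.2]
opening: 0.576
gripper_force: 0.0
```

Emit:
{"api": "move_arm", "payload": {"targets": [-0.06,0,0,0,0,0,0,0.2,0,0,0,0,0.13,0,0,0,0,0,0,0]}}

```text
clock: 18.55
ee_pos: [0.6485, 0.1767, 0.0446]
eef_rot: [3.11, -0.438, -0.003]
wrist_force: [0.2, -0.6, 0.5]
opening: 0.146
gripper_force: 0.0
```

```bash
python3 cr.py
```

```text
cradle xy mm [56.8 -0.6] z 44.6 yaw err deg -0.07 18.55 [ 0.2 -0.6  0.5]
```

Emit:
{"api": "move_arm", "payload": {"targets": [0,0,0,0,0,0,0,0.1,0,0,0,0,0.06,0,0,0,0,0.025,0,0,0,0,0,0,0]}}

```text
clock: 19.18
ee_pos: [0.6491, 0.177, 0.0322]
eef_rot: [3.111, -0.438, -0.001]
wrist_force: [0.0, -0.0, 1.0]
opening: 0.005
gripper_force: 0.8
```

Emit:
{"api": "move_arm", "payload": {"targets": [0,0,0.022,0,0,0,0,0,0,0,0,0,0,0,0]}}

```text
clock: 19.55
ee_pos: [0.6492, 0.1771, 0.0305]
eef_rot: [-3.111, 0.438, 0.0]
wrist_force: [-1.2, -0.4, 0.1]
opening: 0.009
gripper_force: 0.2
```

Emit:
{"api": "move_arm", "payload": {"targets": [0,0,0.012,0,0,0,0,0,0,0]}}

```text
clock: 19.8
ee_pos: [0.6492, 0.177, 0.0295]
eef_rot: [3.111, -0.438, -0.0]
wrist_force: [0.6, 1.0, 0.1]
opening: 0.007
gripper_force: 0.2
```

Emit:
{"api": "move_arm", "payload": {"targets": [0,0,0.014,0,0,0,0,0,0,0]}}

```text
clock: 20.05
ee_pos: [0.6492, 0.177, 0.0285]
eef_rot: [3.111, -0.438, -0.0]
wrist_force: [0.6, 0.5, -0.1]
opening: 0.008
gripper_force: 0.2
```

Emit:
{"api": "move_arm", "payload": {"targets": [0,0,0.014,0,0,0,0,0,0,0]}}

```text
clock: 20.3
ee_pos: [0.6492, 0.177, 0.0284]
eef_rot: [-3.111, 0.438, -0.0]
wrist_force: [-1.9, -1.4, 7.6]
opening: 0.005
gripper_force: 4.8
```

Contact at z 28.3 mm means the white end is seated. I check the blue half the same way.

Emit:
{"api": "move_arm", "payload": {"targets": [0,0,-0.25,0,0,-0.38,0,0,0,0,-0.38,0,0,0,0,-0.38,0,0,0,0,0,0,0.1,0,0,0,0,0.09,0,0,0,0,0,0,0]}}

```text
clock: 21.18
ee_pos: [0.5678, 0.2001, 0.0316]
eef_rot: [3.11, -0.439, 0.0]
wrist_force: [0.2, -0.4, 0.2]
opening: 0.005
gripper_force: 0.0
```

```bash
python3 cr.py
```

```text
cradle xy mm [-27.1  -0.3] z 31.6 yaw err deg -0.12 21.175 [ 0.2 -0.4  0.2]
```

Emit:
{"api": "move_arm", "payload": {"targets": [0,0,0.025,0,0,0,0,0,0,0]}}

```text
clock: 21.42
ee_pos: [0.5673, 0.2003, 0.0301]
eef_rot: [3.111, -0.439, -0.0]
wrist_force: [0.4, -0.1, 0.7]
opening: 0.005
gripper_force: 0.0
```

Emit:
{"api": "move_arm", "payload": {"targets": [0,0,0.014,0,0,0,0,0,0,0]}}

```text
clock: 21.68
ee_pos: [0.5671, 0.2006, 0.0292]
eef_rot: [3.111, -0.438, -0.0]
wrist_force: [1.0, 0.2, 0.2]
opening: 0.002
gripper_force: 0.0
```

Emit:
{"api": "move_arm", "payload": {"targets": [0,0,0.014,0,0,0,0,0,0,0]}}

```text
clock: 21.92
ee_pos: [0.5671, 0.2007, 0.0284]
eef_rot: [-3.111, 0.438, -0.0]
wrist_force: [-1.3, -0.9, 3.9]
opening: 0.006
gripper_force: 2.0
```

Contact is at 28.4 mm here too, so the tile lies flat and fully down and is released. Next I go round behind the open clamp.

Emit:
{"api": "move_arm", "payload": {"targets": [0,0,-0.3,0,0,0,0,-0.7,0,0,0,0,-0.7,0,0,0,0,-0.6,0,0,-0.6,0,0,0,0,-0.6,0,0,0,0,-0.6,0,0,0,0,0,0,0,0,0]}}

```text
clock: 22.92
ee_pos: [0.4343, 0.2387, 0.2008]
eef_rot: [3.112, -0.432, -0.002]
wrist_force: [-0.5, 1.2, -0.5]
opening: 0.008
gripper_force: 0.0
```

```bash
python3 cr.py
```

```text
cradle xy mm [-1.662e+02  1.000e-01] z 200.8 yaw err deg 0.14 22.925 [-0.5  1.2 -0.5]
```

Emit:
{"api": "move_arm", "payload": {"targets": [0,0,0.5,0,0,0,0,0.43,0,0,0,0,0,0,0,0.25,0,0,0,0,0.2,0,0,0,0,0.2,0,0,0,0,0,0,0,0,0]}}

```text
clock: 23.8
ee_pos: [0.4858, 0.2238, 0.1313]
eef_rot: [-3.11, 0.441, -0.002]
wrist_force: [-0.1, 0.4, -0.3]
opening: 0.009
gripper_force: 0.0
```

```bash
python3 cr.py
```

```text
cradle xy mm [-112.5   -0. ] z 131.3 yaw err deg -0.19 23.8 [-0.1  0.4 -0.3]
```

Emit:
{"api": "move_arm", "payload": {"targets": [0.125,0,0,0,0,0.125,0,0,0,0,0.125,0,0,0,0,0.133,0,0.044,0,0,0.133,0,0.044,0,0,0.133,0,0.044,0,0,0,0,0,0,0]}}

```text
clock: 24.68
ee_pos: [0.5407, 0.2079, 0.1205]
eef_rot: [3.11, -0.439, 0.0]
wrist_force: [-0.1, 0.5, -0.4]
opening: 0.007
gripper_force: 0.0
```

```bash
python3 cr.py
```

```text
cradle xy mm [-55.4  -0.3] z 120.5 yaw err deg -0.13 24.675 [-0.1  0.5 -0.4]
```

Emit:
{"api": "move_arm", "payload": {"targets": [0.127,0,0.087,0,0,0.127,0,0.087,0,0,0.1,0,0.12,0,0,0.1,0,0.12,0,0,0.064,0,0.143,0,0,0.064,0,0.143,0,0,0,0,0,0,0]}}

```text
clock: 25.55
ee_pos: [0.5816, 0.196, 0.0673]
eef_rot: [3.11, -0.438, -0.002]
wrist_force: [0.4, -0.4, 1.0]
opening: 0.007
gripper_force: 0.0
```

```bash
cat > yel.py <<'E'
from h import *
for n in ("side","top"):
    c=cam(n); hsv=cv2.cvtColor(c["image"],cv2.COLOR_RGB2HSV)
    m=(cv2.inRange(hsv,(18,140,70),(32,255,255))>0)
    a=np.radians(-15.95); f=lambda x,z:[.594+x/1e3*np.cos(a),.1929+x/1e3*np.sin(a),z/1e3]
    u,v=proj(c,[f(-30,60)])[0]; m[:int(v)-35]=0;m[int(v)+35:]=0;m[:,:int(u)-35]=0;m[:,int(u)+35:]=0
    y,x=np.nonzero(m); print(n,len(x),x.min() if len(x) else 0,x.max() if len(x) else 0,y.min() if len(x) else 0,y.max() if len(x) else 0)
    for d in (0,15,30,60,90): 
        t=np.radians(d);print(d,proj(c,[f(-88+110*np.cos(t),42+110*np.sin(t)),f(-88,42)]).round(0).tolist())
E
python3 cr.py;python3 yel.py
```

```text
cradle xy mm [-12.8  -0.4] z 67.3 yaw err deg -0.09 25.55 [ 0.4 -0.4  1. ]
side 181 196 239 183 228
0 [[219.0, 214.0], [237.0, 228.0]]
15 [[220.0, 208.0], [237.0, 228.0]]
30 [[221.0, 203.0], [237.0, 228.0]]
60 [[227.0, 198.0], [237.0, 228.0]]
90 [[237.0, 202.0], [237.0, 228.0]]
top 0 0 0 0 0
0 [[210.0, 179.0], [201.0, 207.0]]
15 [[209.0, 178.0], [201.0, 207.0]]
30 [[207.0, 180.0], [201.0, 207.0]]
60 [[203.0, 188.0], [201.0, 207.0]]
90 [[198.0, 203.0], [201.0, 207.0]]
```

Emit:
{"api": "move_arm", "payload": {"targets": [0.06,0,0.09,0,0,0,0,0.09,0,0,0,0,0.05,0,0,0,0,0.03,0,0,0,0,0,0,0]}}

```text
clock: 26.28
ee_pos: [0.586, 0.1951, 0.0488]
eef_rot: [3.111, -0.438, -0.001]
wrist_force: [0.4, -0.3, 0.1]
opening: 0.005
gripper_force: 0.0
```

```bash
python3 cr.py
```

```text
cradle xy mm [-8.3 -0.1] z 48.8 yaw err deg -0.07 26.275 [ 0.4 -0.3  0.1]
```

Emit:
{"api": "move_arm", "payload": {"targets": [0,0,0.03,0,0,0,0,0,0,0]}}

```text
clock: 26.52
ee_pos: [0.5862, 0.1951, 0.0466]
eef_rot: [3.111, -0.438, -0.0]
wrist_force: [0.3, 0.7, 0.7]
opening: 0.0
gripper_force: 0.0
```

Emit:
{"api": "move_arm", "payload": {"targets": [0,0,0.02,0,0,0,0,0,0,0]}}

```text
clock: 26.78
ee_pos: [0.5862, 0.1952, 0.0453]
eef_rot: [-3.111, 0.438, -0.0]
wrist_force: [0.0, 0.4, 2.7]
opening: 0.006
gripper_force: 1.1
```

Emit:
{"api": "move_arm", "payload": {"targets": [0,0,0.015,0,0,0,0,0,0,0]}}

```text
clock: 27.02
ee_pos: [0.5863, 0.1952, 0.0452]
eef_rot: [-3.111, 0.438, -0.001]
wrist_force: [-3.1, -0.8, 12.5]
opening: 0.005
gripper_force: 6.5
```

A hard stop at 45 mm means the clamp is on its stop. I back off and verify numerically.

Emit:
{"api": "move_arm", "payload": {"targets": [0,0,-0.1,0,0,0,0,-0.5,0,0,0,0,-0.7,0,0,0,0,-0.7,0,0,-0.6,0.5,0,0,0,-0.6,0.5,0,0,0,0,0.5,0,0,0,0,0,0,0,0]}}

```text
clock: 28.02
ee_pos: [0.4676, 0.1095, 0.1946]
eef_rot: [3.11, -0.442, -0.0]
wrist_force: [0.5, 1.8, 0.3]
opening: 0.009
gripper_force: 0.0
```

```bash
python3 yel.py
python3 - <<'E'
from h import *
c=wrist();print(monitor.sense()["ee_pos"],monitor.sense()["wrist_force"].round(1));hsv=cv2.cvtColor(c["image"],cv2.COLOR_RGB2HSV)
a=np.radians(-15.95); f=lambda x,y,z:[.594+(x*np.cos(a)-y*np.sin(a))/1e3,.1929+(x*np.sin(a)+y*np.cos(a))/1e3,z/1e3]
def blobs(m,n):
    k,l,s,ce=cv2.connectedComponentsWithStats(m)
    for i in range(1,k):
        if s[i,4]>60: print(n,s[i].tolist(),ce[i].round(0))
blobs(cv2.inRange(hsv,(18,140,70),(32,255,255)),"yellow");blobs(cv2.inRange(hsv,(100,150,60),(125,255,255)),"blue")
print("pred arm tip/crossbar/hinge",proj(c,[f(26,0,45),f(0,32,45),f(0,-32,45),f(-88,0,45)]).round(0).tolist())
print("pred white end corners",proj(c,[f(70,30,32),f(70,-30,32)]).round(0).tolist(),"blue patch",proj(c,[f(-38,26,28),f(-38,-26,28),f(-68,26,38),f(-68,-26,38)]).round(0).tolist())
E
```

```text
side 140 196 237 185 228
0 [[219.0, 214.0], [237.0, 228.0]]
15 [[220.0, 208.0], [237.0, 228.0]]
30 [[221.0, 203.0], [237.0, 228.0]]
60 [[227.0, 198.0], [237.0, 228.0]]
90 [[237.0, 202.0], [237.0, 228.0]]
top 25 200 212 178 183
0 [[210.0, 179.0], [201.0, 207.0]]
15 [[209.0, 178.0], [201.0, 207.0]]
30 [[207.0, 180.0], [201.0, 207.0]]
60 [[203.0, 188.0], [201.0, 207.0]]
90 [[198.0, 203.0], [201.0, 207.0]]
[0.46940329 0.11260339 0.19430018] [-0.4  0.4 -0.3]
yellow [127, 72, 56, 97, 2168] [155. 117.]
yellow [251, 267, 5, 53, 193] [252. 292.]
yellow [261, 267, 4, 53, 166] [263. 291.]
yellow [65, 311, 310, 42, 5572] [229. 338.]
blue [451, 38, 33, 59, 931] [468.  69.]
blue [311, 73, 23, 47, 65] [322.  97.]
blue [140, 129, 6, 22, 90] [143. 140.]
blue [167, 128, 15, 22, 310] [174. 138.]
pred arm tip/crossbar/hinge [[154.0, 71.0], [128.0, 97.0], [182.0, 92.0], [158.0, 173.0]]
pred white end corners [[134.0, 39.0], [184.0, 33.0]] blue patch [[140.0, 129.0], [182.0, 127.0], [138.0, 155.0], [181.0, 154.0]]
```

```bash
python3 -c "
from rig import workorder; print(workorder.sign_off())"
```

```text
the job is handed in; nothing more can be done
None
```

The job is done and handed in at about 28 s. The tile was tipped, stayed up by itself, and was laid in the cradle. Test presses at both halves found it flat and fully down, and the clamp was then shut onto its stop. The bystanders were not touched.

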